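Fill the round tin of bar stock

ROBOT

A 7-joint arm with a two-finger parallel gripper is mounted at the origin on the work surface; the furniture and walls round the work are solid. World frame = base frame: x ahead of the robot, y to its left, z up, the work surface at z = 0. Lengths are in mm, angles in rad, forces in N, time in s.
With the tool pointing down it reaches from about 400 to 850 mm from the base axis. Payload 4.5 kg.
Tool frame: the origin (TCP) lies midway between the tips of the shut fingers; the grasp point (between the pads) lies 19 mm behind it; z points along the fingers, y is the direction in which the jaws open and shut (so a half turn about z gives the same grasp; the last joint's range is limited). The gripper opens to 85 mm and grips with 20 to 120 N. Pads are 22 mm wide; open, the fingers measure 114 mm over their backs; the gripper's body (76 mm by 85 mm) begins 54 mm behind the grasp point. The pads swing forward as they close: fully open they stand 13 mm farther back than shut.
Start: joints at [-1.116, 0.689, -0.195, 1.565, 0.157, 0.902, -0.215], TCP at [255.291, 570.509, 231.317] pointing down, gripper open.
Joint ranges: [-3.01, 3.01], [-0.46, 2.08], [-1.47, 1.51], [0.13, 2.56], [-1, 4.14], [0.04, 2.09], [-2.66, 2.66]. Speed limits (rad/s): [2.57, 2.57, 3.14, 3.14, 3.14, 3.14, 3.14].

INTERFACE

Orientations are given as a unit quaternion [w, x, y, z].
In Python, from rig import env, imaging gives the robot as it stands.
- The arm moves only by the tool jog_arm, never from a script. Its argument "targets" is a list of rows, each an object of numbers: "dx", "dy", "dz": the shift along the tool's x, y, z each as a share of 0.4 m, from -1 to 1; "rx", "ry", "rz": the turn, a rotation vector about the tool's x, y, z each as a share of pi/2 rad, from -1 to 1; "grip": the opening, from 0 (shut) to 1 (fully open). In form: [{"dx": .., "dy": .., "dz": .., "rx": .., "ry": .., "rz": .., "grip": ..}, ...]. A call has exactly 8 rows; each row is the pose to reach, as a shift and turn from the pose commanded when the call began, along the tool's axes at that moment; what a row does not reach only later rows make up. A row lasts 1/8 s, in which the tool goes at most 62.5 mm and 10.7 degrees, less where a joint would pass 70% of its speed; a pose out of reach is approached as far as the arm can. A call with a number of a shift or a turn outside -1 to 1 is refused whole. A call with a gripper value outside its range is refused whole. The fingers move at their own pace and stop on an object; the grip force is fixed at half the most. Time passes only in rows, so rows that repeat a pose let the fingers close, or fill a call up. It gives the time, the measured TCP pose, the force and the opening at its end, in the units of the state.
- env.get_obs(): the state, without advancing time (a new reading comes with each control period).
- imaging.camera(name): name is "scene" or "side" or "wrist"; returns the picture (420x560x3 uint8, blue, green, red); there is no depth.
- imaging.get_calibration(name): a dict with "mtx" (3x3 intrinsics, pixels), "R" (3x3) and "t" (3): a world point X has camera coordinates R X + t; the wrist camera has in their place "hand_eye" (4x4, takes a point from camera to tool coordinates, whose origin is the TCP and whose axes are the flange's). Camera axes: x right, y down, z forward; pixel columns grow to the right and rows downward; lengths in mm; the calibration is good to about 2 mm. A picture is of the moment at which its call begins: read the wrist's pose just before it. get_calibration takes no time and is no camera call.
- env.hand_in(): hands the job in, once; it reports no verdict.
The state is a dict: "t": time; "joint_pos": joint angles; "qvel": joint speeds; "tau": joint torques, N m; "ee_pos": TCP position; "tcp_rot": TCP orientation; "wrist_force": force on the tool from outside, world axes, zero at the start; "moment": the same for the moment, N m; "width": finger opening in mm.
Only numpy, scipy, OpenCV 4.12 (cv2) and the standard library are available. Lean on these libraries where they do the work, as an engineer would, in place of code of your own. Each camera call takes 0.05 s, during which the arm holds its last target.

TASK

The round metal tin keeps plastic bars standing in a honeycomb pattern, and two of its seven places, marked by yellow discs, are still empty. Stand the two long slim blue bars upright in these two places, one on each yellow disc, and let go. The thick violet bar is not wanted.

Things in the scene. Friction and masses are not known exactly. Their poses are not given: they have to be found in the camera images.
- bar_a: One of two alike long slim round bars of blue banded plastic: 36 mm in diameter, 110 mm tall, about 100 g, standing upright on the bench. Origin at the centre of its underside, z up along the bar. Grip it from above by its top 45 mm, so that the fingers stay above the short bars in the tin when it is set down.
- bar_b: The other blue bar, same size, origin and axes as bar_a: 36 mm in diameter, 110 mm tall, upright on the bench. A thick violet bar, 56 mm in diameter and 85 mm tall, also stands on the bench and is not to be used.
- seat_a (a point): Centre of one yellow disc, 36 mm across, on the tin's inner floor, 6 mm above the bench; z up. The tin, of bare metal and fixed, is 163 mm over its rim, 48 mm high. Its seven places (one in the middle, six round it) are 47 mm apart centre to centre; in five of them stand fixed violet or green bars, 36 mm in diameter, tops 56 mm above the bench.
- seat_b (a point): Centre of the other yellow disc, on the same floor 6 mm above the bench; z up. The two empty places lie opposite each other in the ring, 94 mm apart, with the middle bar between them; the x axis of both points points from seat_b to seat_a. A bar centred on its disc has 11 mm to spare to its neighbours and to the tin's wall.
Mind the look-alikes: they are no part of the job. What is shaped like the bar_b but brown or turquoise is not meant. What is shaped like the bar_a but green is not meant.

How it is judged:
By the outcome, as a careful person would: the job done as asked, in the order asked, and still so for the second after the job is handed in, with the robot touching nothing.
It also fails if it takes over 56 s, if anything falls off the work surface, if the arm or the gripper's body presses on something with over 40 N, if the wrist force passes 120 N, or if a joint passes its speed limit or range.

## Working session

There is one attempt and no reset: what is moved stays moved. The work goes in short steps, Python scripts to look and compute and a tool call to move; the robot and the scene stay as the last step left them, time stands still between calls to the robot, and variables do not carry over. Pictures are saved under pics/ and viewed, and the job is handed in when it is done.

Besides the shell and the picture viewer there is one more tool, called after "Emit:" by a JSON object that holds its "name" and its "arguments". jog_arm: Moves the arm, as the interface text tells. Shift numbers are shares of 0.4 m and turn numbers shares of pi/2 rad, none past 1 either way. Its arguments: {"type":"object","properties":{"targets":{"type":"array"}},"required":["targets"]}

```bash
ls; mkdir -p pics
python3 - <<'E'
from rig import env, imaging
import cv2, numpy as np
np.set_printoptions(precision=4,suppress=True)
o=env.get_obs()
for k in o: print(k,o[k])
for n in ["scene","side","wrist"]:
    cv2.imwrite(f"pics/{n}0.png",imaging.camera(n)); c=imaging.get_calibration(n)
    print(n,{k:np.round(np.array(v),4).tolist() for k,v in c.items()})
E
```

```text
pics
t 0.0
joint_pos [-1.1162  0.69   -0.1945  1.5663  0.1573  0.9025 -0.2151]
qvel [-0.001   0.0003  0.0001 -0.0015  0.0015  0.0007  0.0003]
tau [ -0.0002 -53.9609  -1.2667 -15.8534   0.0091   0.0095   0.    ]
ee_pos [255.0907 569.8736 230.4659]
tcp_rot [-0.0001  0.2088  0.978  -0.0009]
wrist_force [-0.3826 -0.6063 -1.1126]
moment [0.0017 0.0239 0.0092]
width 85.45957599510771
scene {'mtx': [[485.9119, 0.0, 274.3744], [0.0, 485.9119, 214.3189], [0.0, 0.0, 1.0]], 'R': [[0.9021, -0.4315, 0.0024], [-0.2537, -0.5348, -0.806], [0.3491, 0.7265, -0.5919]], 't': [-550.1775, 129.9146, 847.4341]}
side {'mtx': [[471.3414, 0.0, 276.0244], [0.0, 471.3414, 212.7671], [0.0, 0.0, 1.0]], 'R': [[-0.9997, 0.0213, -0.0074], [0.0197, 0.6653, -0.7463], [-0.011, -0.7462, -0.6656]], 't': [570.3543, 82.6815, 1074.1698]}
wrist {'mtx': [[326.6636, 0.0, 276.4593], [0.0, 326.6636, 206.542], [0.0, 0.0, 1.0]], 'hand_eye': [[-0.0003, -0.9617, -0.2743, 68.863], [1.0, -0.0002, -0.0002, -0.4318], [0.0001, -0.2743, 0.9617, -142.3202], [0.0, 0.0, 0.0, 1.0]]}
```

View pics/scene0.png

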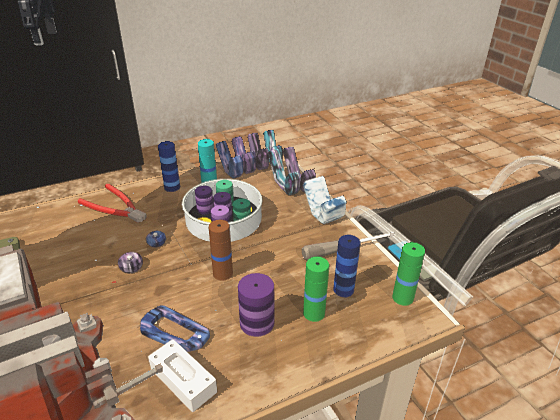

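View pics/side0.png

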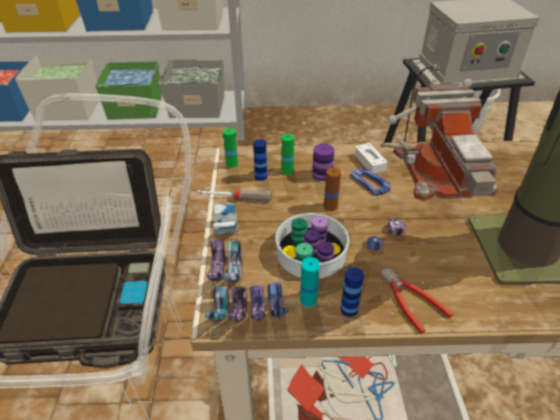

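View pics/wrist0.png

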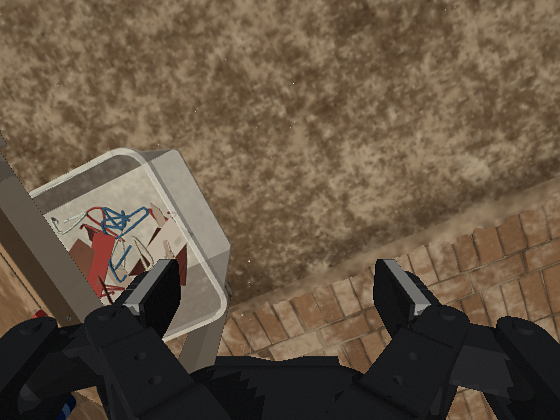

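Run:
```python
import cv2,numpy as np
s=cv2.imread("pics/scene0.png"); d=cv2.imread("pics/side0.png")
def cr(im,x,y,w,h,k): return cv2.resize(im[y:y+h,x:x+w],None,fx=k,fy=k,interpolation=cv2.INTER_CUBIC)
a=cr(s,150,130,130,110,3);b=cr(d,260,200,120,110,3)
cv2.imwrite("pics/z1.png",np.hstack([a,b]))
```

```text
(no output)
```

View pics/z1.png

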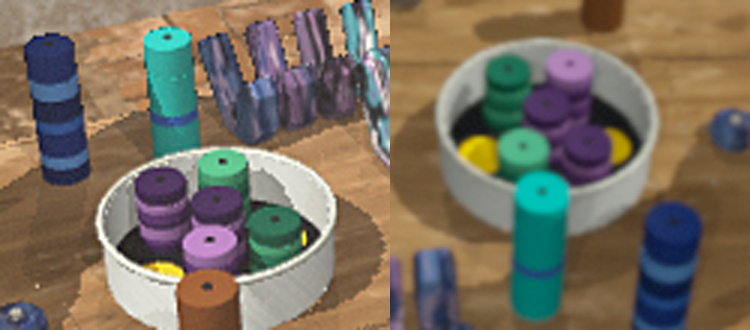

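```bash
python3 - <<'E'
import cv2,numpy as np
s=cv2.imread("pics/scene0.png"); d=cv2.imread("pics/side0.png")
def cr(im,x,y,w,h,k): return cv2.resize(im[y:y+h,x:x+w],None,fx=k,fy=k,interpolation=cv2.INTER_CUBIC)
a=cr(s,290,225,80,80,5);b=cr(d,220,120,80,80,5)
cv2.imwrite("pics/z2.png",np.hstack([a,b]))
E
cat > h.py <<'E'
import cv2,numpy as np
from rig import env,imaging
from scipy.spatial.transform import Rotation as Ro
np.set_printoptions(precision=2,suppress=True)
def P(n):
    c=imaging.get_calibration(n); return np.array(c["mtx"])@np.c_[np.array(c["R"]),np.array(c["t"])]
def tri(p,q,A=None,B=None):
    A=P("scene") if A is None else A; B=P("side") if B is None else B
    x=cv2.triangulatePoints(A,B,np.array(p,float).reshape(2,1),np.array(q,float).reshape(2,1)).ravel(); x=x[:3]/x[3]
    e=[np.linalg.norm((M@np.r_[x,1])[:2]/(M@np.r_[x,1])[2]-np.array(u)) for M,u in((A,p),(B,q))]
    return x,e
def wristP(pos,quat):
    c=imaging.get_calibration("wrist"); T=np.eye(4); w,x,y,z=quat
    T[:3,:3]=Ro.from_quat([x,y,z,w]).as_matrix(); T[:3,3]=pos
    return np.array(c["mtx"])@np.linalg.inv(T@np.array(c["hand_eye"]))[:3]
def onplane(M,px,z):
    H=np.c_[M[:,0],M[:,1],M[:,2]*z+M[:,3]]; r=np.linalg.solve(H,np.r_[px,1]); return r[:2]/r[2]
E
python3 - <<'E'
from h import *
S=lambda x,y:(150+x/3,130+y/3)
D=lambda x,y:(260+(x-390)/3,200+y/3)
for n,p,q in [("blue1",(54,41),(672,222)),("turq",(171,36),(541,192)),("dkviolet",(161,177),(588,145)),("ltgreen",(223,161),(525,146)),("mid",(217,203),(547,105)),("dkgreen",(273,222),(508,68)),("lilac",(210,240),(570,63))]:
    print(n,*tri(S(*p),D(*q)))
for p in [(163,268),(302,238)]: print(onplane(P("scene"),S(*p),6))
for p in [(478,155),(618,145)]: print(onplane(P("side"),D(*p),6))
E
```

```text
blue1 [429.33 157.72 110.03] [np.float64(0.7169677806804217), np.float64(0.8895405275265263)]
turq [508.31 129.84 109.42] [np.float64(0.5699702195931111), np.float64(0.6929416041634096)]
dkviolet [464.95  37.3   54.88] [np.float64(0.28134192461357427), np.float64(0.2912179822930748)]
ltgreen [510.15  37.32  55.39] [np.float64(0.4532671330222412), np.float64(0.4767817096151496)]
mid [490.07  -6.07  52.71] [np.float64(0.0407823689977686), np.float64(0.03985787490901281)]
dkgreen [515.73 -44.83  54.17] [np.float64(0.3431711906988439), np.float64(0.31886931520222883)]
lilac [469.59 -47.91  55.52] [np.float64(0.08389798976948795), np.float64(0.07659040399053575)]
[450.26   0.94]
[550.53  -7.53]
[540.34  -1.38]
[433.83  -8.8 ]
```

View pics/z2.png

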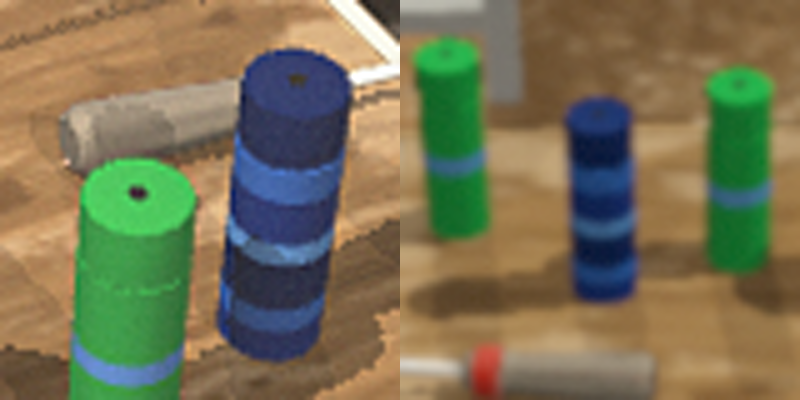

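```bash
cat >> h.py <<'E'
def quat(o): w,x,y,z=o["tcp_rot"]; return Ro.from_quat([x,y,z,w])
def plan(target,yaw=0.0,o=None,pos=None,R=None):
    """target xyz mm; yaw: tool x = (-cos,-sin) world. prints shares."""
    o=env.get_obs() if o is None else o
    R=quat(o) if R is None else R; p=np.array(o["ee_pos"] if pos is None else pos)
    d=R.inv().apply(np.array(target)-p)/400
    Rt=Ro.from_euler("z",yaw)*Ro.from_quat([0,1,0,0])
    r=(R.inv()*Rt).as_rotvec()/(np.pi/2)
    print("d",np.round(d,4),"r",np.round(r,4))
E
python3 - <<'E'
from h import *
S=lambda x,y:(290+x/5,225+y/5); D=lambda x,y:(220+(x-400)/5,120+y/5)
print("blue2",*tri(S(298,80),D(598,115)))
print("gr1",*tri(S(139,193),D(739,82)))
print("gr2",*tri((413,246),D(446,53)))
print("brown",*tri((150+207/3,130+287/3),(333,171)))
plan([500,150,270],0,pos=[255.29,570.51,231.3])
E
```

```text
blue2 [ 605.76 -289.31  109.01] [np.float64(0.016822698202206696), np.float64(0.01125484047063932)]
gr1 [ 531.98 -315.7   110.36] [np.float64(0.15413164212543295), np.float64(0.09532594315759965)]
gr2 [ 686.81 -346.38  112.39] [np.float64(0.19688530596131562), np.float64(0.1257143534907462)]
brown [ 430.16 -162.13  109.97] [np.float64(0.5686405487231087), np.float64(0.4264911240674888)]
d [-0.99 -0.71 -0.1 ] r [-0.   -0.   -0.27]
```

Emit:
{"name": "jog_arm", "arguments": {"targets": [{"dx": -0.12, "dy": -0.09, "dz": -0.1, "rx": 0, "ry": 0, "rz": -0.05, "grip": 1}, {"dx": -0.24, "dy": -0.18, "dz": -0.1, "rx": 0, "ry": 0, "rz": -0.1, "grip": 1}, {"dx": -0.36, "dy": -0.27, "dz": -0.1, "rx": 0, "ry": 0, "rz": -0.14, "grip": 1}, {"dx": -0.48, "dy": -0.36, "dz": -0.1, "rx": 0, "ry": 0, "rz": -0.18, "grip": 1}, {"dx": -0.6, "dy": -0.45, "dz": -0.1, "rx": 0, "ry": 0, "rz": -0.22, "grip": 1}, {"dx": -0.72, "dy": -0.54, "dz": -0.1, "rx": 0, "ry": 0, "rz": -0.25, "grip": 1}, {"dx": -0.84, "dy": -0.63, "dz": -0.1, "rx": 0, "ry": 0, "rz": -0.27, "grip": 1}, {"dx": -0.96, "dy": -0.7, "dz": -0.1, "rx": 0, "ry": 0, "rz": -0.27, "grip": 1}]}}

```text
t: 1.15
ee_pos: [491.9, 155.7, 271.2]
tcp_rot: [-0.0, -0.001, 1.0, -0.0]
wrist_force: [0.9, 0.3, -0.1]
width: 85.2
```

Run:
```python
from h import *
o=env.get_obs(); print(o["t"],o["ee_pos"],o["tcp_rot"],o["joint_pos"])
plan([535,-6,300],0)
```

```text
1.15 [491.93 155.7  271.23] [-0. -0.  1. -0.] [-0.17  0.51 -0.36  1.83  0.23  0.84  0.94]
d [-0.11 -0.4  -0.07] r [-0. -0.  0.]
```

Run:
```python
from h import *
o=env.get_obs(); im=imaging.camera("wrist"); cv2.imwrite("pics/w1.png",im); np.savez("w1.npz",p=o["ee_pos"],q=o["tcp_rot"])
```

```text
(no output)
```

View pics/w1.png

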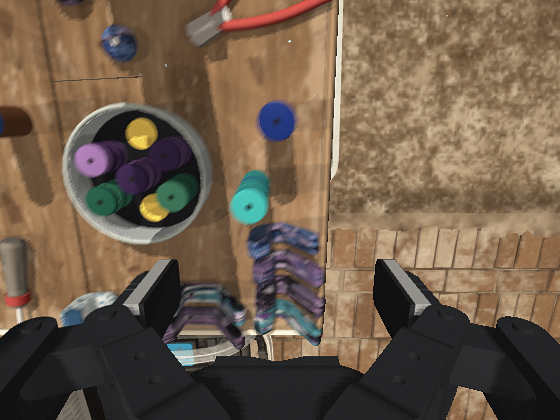

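Emit:
{"name": "jog_arm", "arguments": {"targets": [{"dx": -0.05, "dy": -0.1, "dz": -0.07, "rx": 0, "ry": 0, "rz": 0, "grip": 1}, {"dx": -0.1, "dy": -0.2, "dz": -0.07, "rx": 0, "ry": 0, "rz": 0, "grip": 1}, {"dx": -0.11, "dy": -0.3, "dz": -0.07, "rx": 0, "ry": 0, "rz": 0, "grip": 1}, {"dx": -0.11, "dy": -0.4, "dz": -0.07, "rx": 0, "ry": 0, "rz": 0, "grip": 1}, {"dx": -0.11, "dy": -0.4, "dz": -0.07, "rx": 0, "ry": 0, "rz": 0, "grip": 1}, {"dx": -0.11, "dy": -0.4, "dz": -0.07, "rx": 0, "ry": 0, "rz": 0, "grip": 1}, {"dx": -0.11, "dy": -0.4, "dz": -0.07, "rx": 0, "ry": 0, "rz": 0, "grip": 1}, {"dx": -0.11, "dy": -0.4, "dz": -0.07, "rx": 0, "ry": 0, "rz": 0, "grip": 1}]}}

```text
t: 2.2
ee_pos: [535.9, -0.5, 299.3]
tcp_rot: [0.0, -0.003, 1.0, 0.0]
wrist_force: [-0.8, -0.4, 0.1]
width: 85.7
```

Run:
```python
from h import *
o=env.get_obs(); im=imaging.camera("wrist"); cv2.imwrite("pics/w2.png",im); np.savez("w2.npz",p=o["ee_pos"],q=o["tcp_rot"])
print(o["t"],o["ee_pos"])
```

```text
2.2 [535.95  -0.48 299.34]
```

View pics/w2.png

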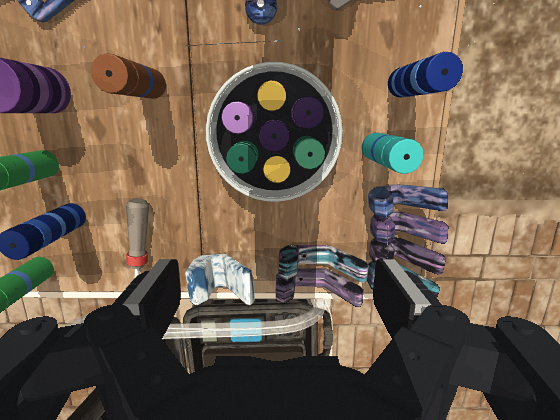

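Run:
```python
from h import *
W=[];Y=[];
for k in (1,2):
    im=cv2.imread(f"pics/w{k}.png"); f=np.load(f"w{k}.npz"); W.append(wristP(f["p"],f["q"]))
    h=cv2.cvtColor(im,cv2.COLOR_BGR2HSV)
    m=cv2.inRange(h,(20,120,90),(32,255,255))
    cs,_=cv2.findContours(m,cv2.RETR_EXTERNAL,cv2.CHAIN_APPROX_NONE)
    cs=[c for c in cs if cv2.contourArea(c)>80]
    for c in cs: print(k,"yellow",cv2.contourArea(c),cv2.fitEllipse(c))
    Y.append(sorted([cv2.fitEllipse(c)[0] for c in cs],key=lambda c:c[1]))
    m=cv2.inRange(h,(105,170,80),(125,255,255)); 
    n,l,s,ce=cv2.connectedComponentsWithStats(m)
    for i in range(1,n):
        if s[i,4]>150: print(k,"blue",s[i],ce[i])
for a,b in zip(*Y):
    print("seat",*tri(a,b,*W),onplane(W[0],a,6),onplane(W[1],b,6))
S=P("scene");D=P("side")
print("b1 w",*tri((277,121),(444,71),*W))
print("b1 w1",onplane(W[0],(277,121),110),"w2",onplane(W[1],(444,71),110),"b2 w2",onplane(W[1],(13,244),110))
print("mid w2",onplane(W[1],(274.5,136),56),[onplane(W[1],p,56) for p in [(238,117),(309,112),(310,154),(241,158)]])
im=cv2.imread("pics/w2.png"); 
cv2.imwrite("pics/z3.png",np.hstack([cv2.resize(im[50:210,200:350],None,fx=2.5,fy=2.5),cv2.resize(cv2.imread("pics/w1.png")[80:240,60:220],None,fx=2.5,fy=2.5)]))
```

```text
1 yellow 476.5 ((152.10011291503906, 208.5975341796875), (23.00870132446289, 29.823488235473633), 136.25775146484375)
1 yellow 750.0 ((141.1500244140625, 133.22032165527344), (30.540464401245117, 31.426454544067383), 45.473655700683594)
1 blue [260 104  34  36 889] [276.43 121.19]
2 yellow 530.0 ((276.34930419921875, 168.89254760742188), (25.842823028564453, 26.19622039794922), 131.36285400390625)
2 yellow 640.0 ((271.4034118652344, 95.0807113647461), (27.63180923461914, 29.54783058166504), 175.35440063476562)
2 blue [ 426   52   37   39 1033] [443.89  71.47]
2 blue [  0 233  29  27 474] [ 15.04 247.44]
seat [445.51  -7.69  12.68] [np.float64(0.4530067475855563), np.float64(0.4372528468989982)] [446.4 -10.3] [444.67  -7.94]
seat [536.94  -0.96  20.87] [np.float64(0.6909340734499977), np.float64(0.6684663557575443)] [542.15  -6.68] [538.55  -1.21]
b1 w [428.62 155.02 113.73] [np.float64(0.776609463093882), np.float64(0.739990634296548)]
b1 w1 [429.34 155.23] w2 [427.57 156.52] b2 w2 [ 605.42 -288.22]
mid w2 [492.04  -3.59] [array([471.06, -45.22]), array([465.18,  35.44]), array([512.52,  38.16]), array([517.62, -42.95])]
```

View pics/z3.png

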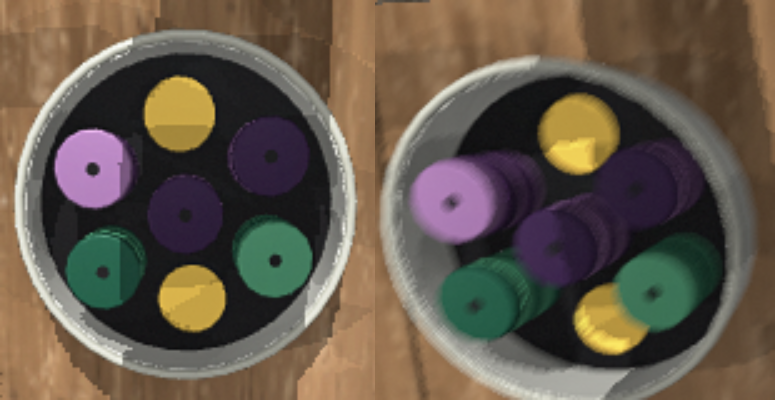

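Run:
```python
from h import *
plan([428.8,156.3,170],0.06)
plan([428.8,156.3,170],-0.1)
```

```text
d [0.27 0.39 0.32] r [ 0.    0.   -0.04]
d [0.27 0.39 0.32] r [0.   0.   0.07]
```

Emit:
{"name": "jog_arm", "arguments": {"targets": [{"dx": 0.07, "dy": 0.1, "dz": 0, "rx": 0, "ry": 0, "rz": 0, "grip": 1}, {"dx": 0.14, "dy": 0.2, "dz": 0.04, "rx": 0, "ry": 0, "rz": 0, "grip": 1}, {"dx": 0.21, "dy": 0.3, "dz": 0.12, "rx": 0, "ry": 0, "rz": 0, "grip": 1}, {"dx": 0.267, "dy": 0.392, "dz": 0.2, "rx": 0, "ry": 0, "rz": 0, "grip": 1}, {"dx": 0.267, "dy": 0.392, "dz": 0.28, "rx": 0, "ry": 0, "rz": 0, "grip": 1}, {"dx": 0.267, "dy": 0.392, "dz": 0.32, "rx": 0, "ry": 0, "rz": 0, "grip": 1}, {"dx": 0.267, "dy": 0.392, "dz": 0.32, "rx": 0, "ry": 0, "rz": 0, "grip": 1}, {"dx": 0.267, "dy": 0.392, "dz": 0.32, "rx": 0, "ry": 0, "rz": 0, "grip": 1}]}}

```text
t: 3.25
ee_pos: [429.1, 155.1, 171.9]
tcp_rot: [0.001, -0.002, 1.0, 0.0]
wrist_force: [0.6, -0.3, -0.0]
width: 85.4
```

Run:
```python
from h import *
np.set_printoptions(precision=4,suppress=True)
o=env.get_obs(); im=imaging.camera("wrist"); cv2.imwrite("pics/w3.png",im); 
print(o["t"],o["ee_pos"],o["tcp_rot"])
plan([428.8,156.3,69],0,o)
W=wristP(o["ee_pos"],o["tcp_rot"]); h=cv2.cvtColor(im,cv2.COLOR_BGR2HSV)
m=cv2.inRange(h,(105,170,60),(125,255,255)); n,l,s,ce=cv2.connectedComponentsWithStats(m)
for i in range(1,n):
    if s[i,4]>300: print("blue",s[i],ce[i],onplane(W,ce[i],110))
```

```text
3.25 [429.0878 155.0559 171.8733] [ 0.0005 -0.0017  1.      0.0003]
d [0.001  0.0029 0.2572] r [0.0004 0.0007 0.0022]
blue [ 254  187   53   58 2252] [280.0049 215.8122] [424.5918 156.6924]
```

View pics/w3.png

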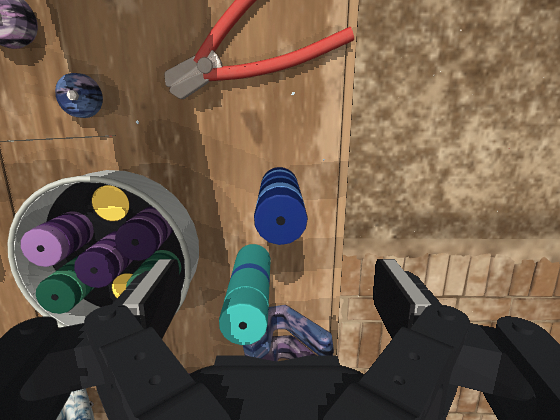

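Run:
```python
from h import *
o=env.get_obs(); W=wristP(o["ee_pos"],o["tcp_rot"])
im=cv2.imread("pics/w3.png"); g=cv2.cvtColor(im,cv2.COLOR_BGR2GRAY)[205:235,268:295].astype(float)
print(np.unravel_index(g.argmin(),g.shape)); 
for px in [(281,219.5),(281,221)]: print(onplane(W,px,110))
cv2.imwrite("pics/z4.png",cv2.resize(im[160:260,230:330],None,fx=5,fy=5))
```

```text
(np.int64(14), np.int64(8))
[427.41 157.31]
[428.45 157.32]
```

View pics/z4.png

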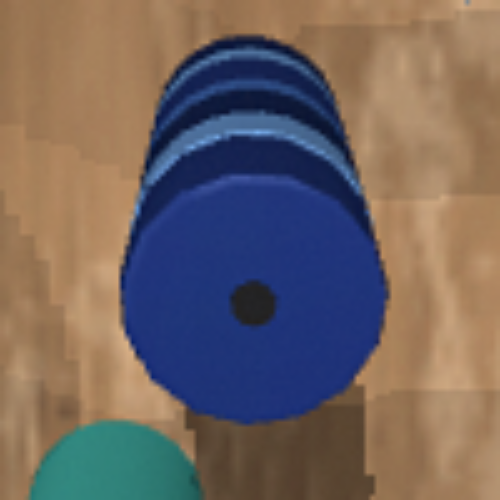

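Emit:
{"name": "jog_arm", "arguments": {"targets": [{"dx": 0.002, "dy": 0.005, "dz": 0.07, "rx": 0, "ry": 0, "rz": 0, "grip": 1}, {"dx": 0.002, "dy": 0.005, "dz": 0.14, "rx": 0, "ry": 0, "rz": 0, "grip": 1}, {"dx": 0.002, "dy": 0.005, "dz": 0.21, "rx": 0, "ry": 0, "rz": 0, "grip": 1}, {"dx": 0.002, "dy": 0.005, "dz": 0.255, "rx": 0, "ry": 0, "rz": 0, "grip": 1}, {"dx": 0.002, "dy": 0.005, "dz": 0.255, "rx": 0, "ry": 0, "rz": 0, "grip": 0.8}, {"dx": 0.002, "dy": 0.005, "dz": 0.255, "rx": 0, "ry": 0, "rz": 0, "grip": 0.6}, {"dx": 0.002, "dy": 0.005, "dz": 0.255, "rx": 0, "ry": 0, "rz": 0, "grip": 0.5}, {"dx": 0.002, "dy": 0.005, "dz": 0.255, "rx": 0, "ry": 0, "rz": 0, "grip": 0.3}]}}

```text
t: 4.3
ee_pos: [428.5, 157.0, 70.3]
tcp_rot: [0.001, -0.002, 1.0, 0.001]
wrist_force: [-0.7, 0.6, 6.4]
width: 34.8
```

Emit:
{"name": "jog_arm", "arguments": {"targets": [{"dx": 0, "dy": 0, "dz": 0, "rx": 0, "ry": 0, "rz": 0, "grip": 0}, {"dx": 0, "dy": 0, "dz": 0, "rx": 0, "ry": 0, "rz": 0, "grip": 0}, {"dx": 0, "dy": 0, "dz": 0, "rx": 0, "ry": 0, "rz": 0, "grip": 0}, {"dx": 0, "dy": 0, "dz": 0, "rx": 0, "ry": 0, "rz": 0, "grip": 0}, {"dx": 0, "dy": 0, "dz": 0, "rx": 0, "ry": 0, "rz": 0, "grip": 0}, {"dx": 0, "dy": 0, "dz": -0.02, "rx": 0, "ry": 0, "rz": 0, "grip": 0}, {"dx": 0, "dy": 0, "dz": -0.04, "rx": 0, "ry": 0, "rz": 0, "grip": 0}, {"dx": 0, "dy": 0, "dz": -0.06, "rx": 0, "ry": 0, "rz": 0, "grip": 0}]}}

```text
t: 5.3
ee_pos: [427.9, 156.6, 94.0]
tcp_rot: [0.0, -0.002, 1.0, 0.0]
wrist_force: [-0.3, 0.3, -1.6]
width: 34.8
```

Run:
```python
from h import *
np.set_printoptions(precision=4,suppress=True)
o=env.get_obs(); cv2.imwrite("pics/w4.png",imaging.camera("wrist")); cv2.imwrite("pics/s4.png",imaging.camera("side")) 
print(o["t"],o["ee_pos"],o["tcp_rot"],o["width"],o["wrist_force"],o["moment"])
```

```text
5.3 [427.922  156.6382  94.0264] [ 0.0002 -0.0016  1.      0.0001] 34.764351232427714 [-0.3004  0.3378 -1.6292] [-0.0085 -0.0059 -0.0054]
```

View pics/w4.png

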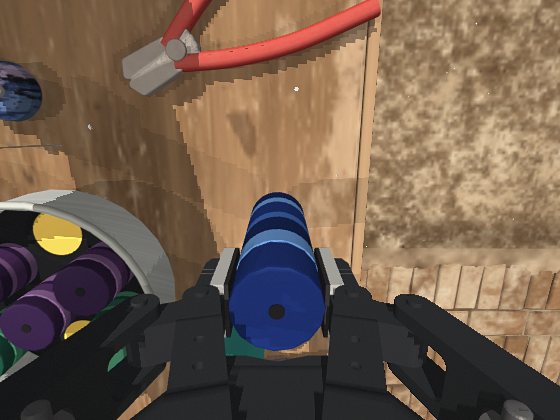

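View pics/s4.png

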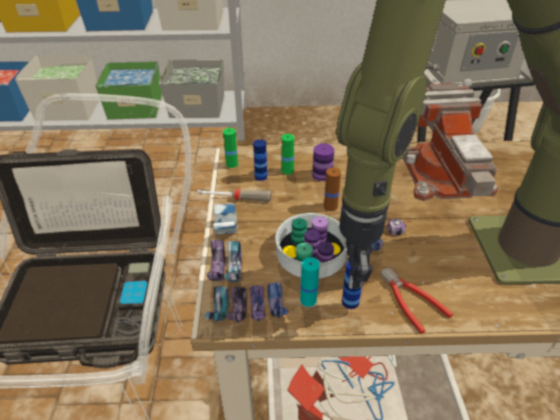

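Run:
```python
from h import *
np.set_printoptions(precision=4,suppress=True)
o=env.get_obs(); W=wristP(o["ee_pos"],o["tcp_rot"])
print(o["ee_pos"], onplane(W,(277,311),133.7), onplane(W,(277,312.5),133.7))
plan([444.1,-7.5,230],0.0,o)
```

```text
[428.3466 156.8088  94.2498] [427.6621 156.2668] [428.282  156.2687]
d [-0.0387 -0.4106 -0.3397] r [0.0006 0.001  0.0019]
```

Emit:
{"name": "jog_arm", "arguments": {"targets": [{"dx": 0, "dy": 0, "dz": -0.12, "rx": 0, "ry": 0, "rz": 0, "grip": 0}, {"dx": -0.01, "dy": -0.05, "dz": -0.24, "rx": 0, "ry": 0, "rz": 0, "grip": 0}, {"dx": -0.02, "dy": -0.15, "dz": -0.24, "rx": 0, "ry": 0, "rz": 0, "grip": 0}, {"dx": -0.03, "dy": -0.25, "dz": -0.24, "rx": 0, "ry": 0, "rz": 0, "grip": 0}, {"dx": -0.038, "dy": -0.34, "dz": -0.24, "rx": 0, "ry": 0, "rz": 0, "grip": 0}, {"dx": -0.039, "dy": -0.41, "dz": -0.24, "rx": 0, "ry": 0, "rz": 0, "grip": 0}, {"dx": -0.039, "dy": -0.41, "dz": -0.24, "rx": 0, "ry": 0, "rz": 0, "grip": 0}, {"dx": -0.039, "dy": -0.41, "dz": -0.24, "rx": 0, "ry": 0, "rz": 0, "grip": 0}]}}

```text
t: 6.4
ee_pos: [444.0, -6.5, 189.3]
tcp_rot: [0.0, -0.002, 1.0, 0.0]
wrist_force: [-0.8, 1.1, -1.2]
width: 34.7
```

Run:
```python
from h import *
np.set_printoptions(precision=4,suppress=True)
o=env.get_obs();
for n in ("wrist","scene","side"): cv2.imwrite(f"pics/{n}5.png",imaging.camera(n))
print(o["t"],o["ee_pos"],o["tcp_rot"],o["width"])
plan([444.1,-7.5,76],0.0,o)
W=wristP(o["ee_pos"],o["tcp_rot"])
h=cv2.cvtColor(cv2.imread("pics/wrist5.png"),cv2.COLOR_BGR2HSV)
s=cv2.imread("pics/scene5.png")[130:250,160:290];d=cv2.imread("pics/side5.png")[190:310,250:380]
cv2.imwrite("pics/z5.png",np.hstack([cv2.resize(s,None,fx=3,fy=3),cv2.resize(d,None,fx=3,fy=3)]))
```

```text
6.4 [443.9697  -6.548  189.2784] [ 0.0001 -0.002   1.      0.0004] 34.65273953533197
d [-0.0003 -0.0026  0.2832] r [0.0005 0.0001 0.0025]
```

View pics/wrist5.png

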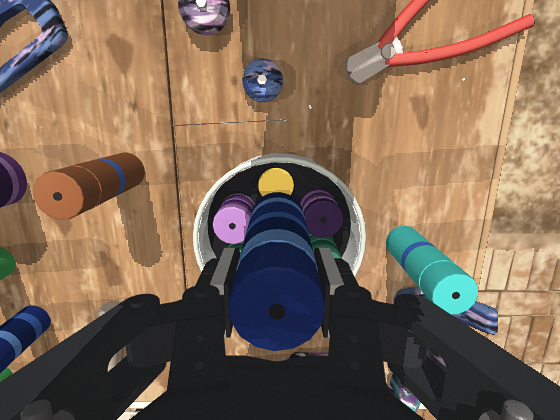

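View pics/z5.png

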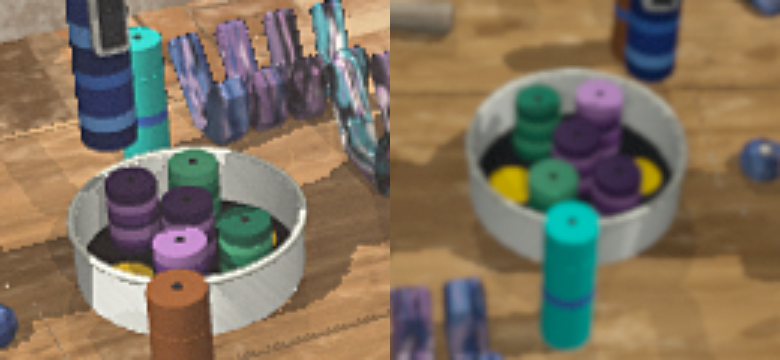

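Emit:
{"name": "jog_arm", "arguments": {"targets": [{"dx": 0, "dy": -0.002, "dz": 0.05, "rx": 0, "ry": 0, "rz": 0, "grip": 0}, {"dx": 0, "dy": -0.002, "dz": 0.1, "rx": 0, "ry": 0, "rz": 0, "grip": 0}, {"dx": 0, "dy": -0.002, "dz": 0.14, "rx": 0, "ry": 0, "rz": 0, "grip": 0}, {"dx": 0, "dy": -0.002, "dz": 0.17, "rx": 0, "ry": 0, "rz": 0, "grip": 0}, {"dx": 0, "dy": -0.002, "dz": 0.2, "rx": 0, "ry": 0, "rz": 0, "grip": 0}, {"dx": 0, "dy": -0.002, "dz": 0.2, "rx": 0, "ry": 0, "rz": 0, "grip": 0}, {"dx": 0, "dy": -0.002, "dz": 0.2, "rx": 0, "ry": 0, "rz": 0, "grip": 0}, {"dx": 0, "dy": -0.002, "dz": 0.2, "rx": 0, "ry": 0, "rz": 0, "grip": 0}]}}

```text
t: 7.55
ee_pos: [444.3, -8.1, 109.7]
tcp_rot: [0.001, -0.002, 1.0, 0.0]
wrist_force: [0.6, 0.4, -0.2]
width: 34.7
```

Run:
```python
from h import *
np.set_printoptions(precision=4,suppress=True)
o=env.get_obs();
for n in ("wrist","scene","side"): cv2.imwrite(f"pics/{n}6.png",imaging.camera(n))
print(o["t"],o["ee_pos"],o["tcp_rot"],o["width"],o["wrist_force"])
plan([444.1,-7.5,76],0.0,o)
s=cv2.imread("pics/scene6.png")[130:250,160:290];d=cv2.imread("pics/side6.png")[190:310,250:380]
cv2.imwrite("pics/z6.png",np.hstack([cv2.resize(s,None,fx=3,fy=3),cv2.resize(d,None,fx=3,fy=3)]))
```

```text
7.55 [444.3173  -8.0738 109.7053] [ 0.0005 -0.0016  1.      0.0001] 34.670483152906925 [ 0.6136  0.4354 -0.2456]
d [0.0006 0.0014 0.0843] r [0.0001 0.0006 0.002 ]
```

View pics/wrist6.png

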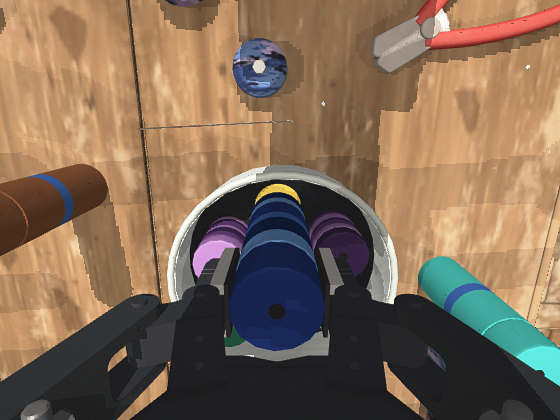

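View pics/z6.png

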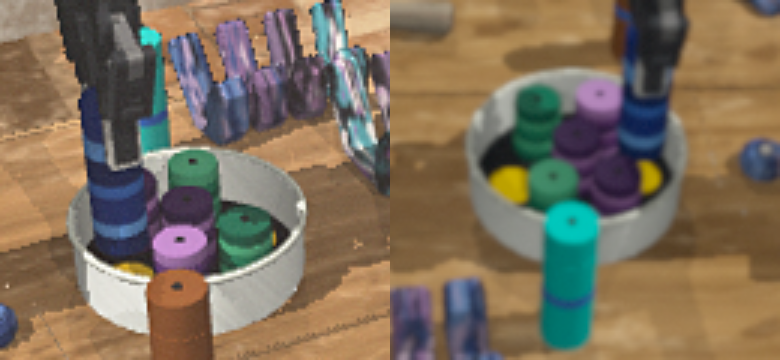

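Wrist view: the bar is between the lilac and dark-violet bars, with the yellow crescent centred ahead of it at (278,192). All clear, so I'm lowering it further.

Emit:
{"name": "jog_arm", "arguments": {"targets": [{"dx": 0, "dy": 0.001, "dz": 0.03, "rx": 0, "ry": 0, "rz": 0, "grip": 0}, {"dx": 0, "dy": 0.001, "dz": 0.06, "rx": 0, "ry": 0, "rz": 0, "grip": 0}, {"dx": 0, "dy": 0.001, "dz": 0.07, "rx": 0, "ry": 0, "rz": 0, "grip": 0}, {"dx": 0, "dy": 0.001, "dz": 0.075, "rx": 0, "ry": 0, "rz": 0, "grip": 0}, {"dx": 0, "dy": 0.001, "dz": 0.08, "rx": 0, "ry": 0, "rz": 0, "grip": 0}, {"dx": 0, "dy": 0.001, "dz": 0.083, "rx": 0, "ry": 0, "rz": 0, "grip": 0}, {"dx": 0, "dy": 0.001, "dz": 0.083, "rx": 0, "ry": 0, "rz": 0, "grip": 0}, {"dx": 0, "dy": 0.001, "dz": 0.083, "rx": 0, "ry": 0, "rz": 0, "grip": 0}]}}

```text
t: 8.7
ee_pos: [444.2, -7.6, 76.3]
tcp_rot: [0.0, -0.002, 1.0, 0.0]
wrist_force: [-0.0, 0.0, 2.9]
width: 34.6
```

Run:
```python
from h import *
np.set_printoptions(precision=4,suppress=True)
o=env.get_obs();
for n in ("wrist","scene","side"): cv2.imwrite(f"pics/{n}7.png",imaging.camera(n))
print(o["t"],o["ee_pos"],o["tcp_rot"],o["width"],o["wrist_force"])
s=cv2.imread("pics/scene7.png")[130:250,160:290];d=cv2.imread("pics/side7.png")[190:310,250:380]
cv2.imwrite("pics/z7.png",np.hstack([cv2.resize(s,None,fx=3,fy=3),cv2.resize(d,None,fx=3,fy=3)]))
```

```text
8.7 [444.1607  -7.642   76.3322] [ 0.0003 -0.0017  1.      0.0001] 34.591258636242905 [-0.0059  0.0419  2.8819]
```

View pics/z7.png

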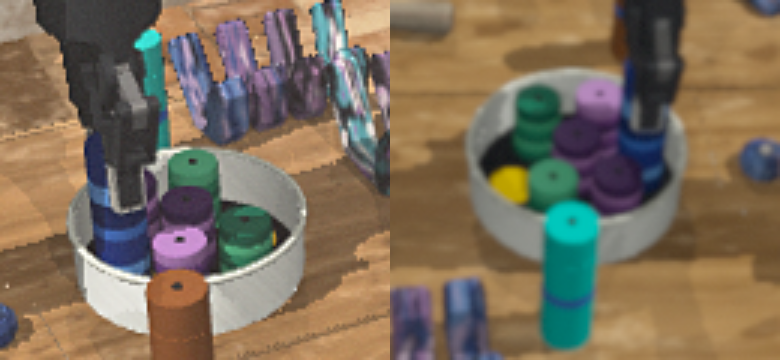

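View pics/wrist7.png

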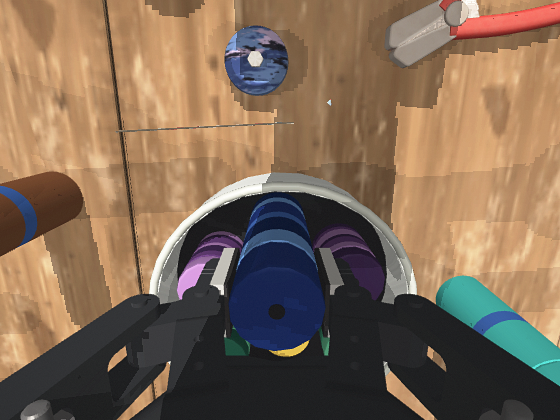

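Emit:
{"name": "jog_arm", "arguments": {"targets": [{"dx": 0, "dy": 0, "dz": 0, "rx": 0, "ry": 0, "rz": 0, "grip": 0.44}, {"dx": 0, "dy": 0, "dz": 0, "rx": 0, "ry": 0, "rz": 0, "grip": 0.5}, {"dx": 0, "dy": 0, "dz": 0, "rx": 0, "ry": 0, "rz": 0, "grip": 0.6}, {"dx": 0, "dy": 0, "dz": 0, "rx": 0, "ry": 0, "rz": 0, "grip": 0.8}, {"dx": 0, "dy": 0, "dz": 0, "rx": 0, "ry": 0, "rz": 0, "grip": 0.9}, {"dx": 0, "dy": 0, "dz": -0.05, "rx": 0, "ry": 0, "rz": 0, "grip": 0.9}, {"dx": 0, "dy": 0, "dz": -0.12, "rx": 0, "ry": 0, "rz": 0, "grip": 0.9}, {"dx": 0, "dy": 0, "dz": -0.2, "rx": 0, "ry": 0, "rz": 0, "grip": 1}]}}

```text
t: 9.85
ee_pos: [443.5, -7.8, 156.7]
tcp_rot: [-0.001, -0.002, 1.0, -0.0]
wrist_force: [0.3, 0.1, -0.8]
width: 85.5
```

Run:
```python
from h import *
np.set_printoptions(precision=4,suppress=True)
o=env.get_obs();
print(o["t"],o["ee_pos"],o["tcp_rot"],o["width"],o["wrist_force"])
im=imaging.camera("wrist"); cv2.imwrite("pics/wrist8.png",im)
np.savez("w8.npz",p=o["ee_pos"],q=o["tcp_rot"])
plan([605.5,-289,190],0.0,o)
```

```text
9.85 [443.505   -7.7635 156.6913] [-0.0006 -0.0017  1.     -0.0001] 85.45626345289661 [ 0.2958  0.1391 -0.779 ]
d [-0.4025 -0.7045 -0.0836] r [-0.0001 -0.0008  0.0022]
```

View pics/wrist8.png

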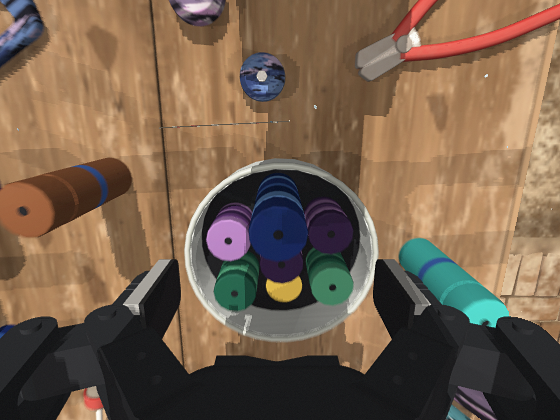

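Emit:
{"name": "jog_arm", "arguments": {"targets": [{"dx": -0.05, "dy": -0.08, "dz": -0.08, "rx": 0, "ry": 0, "rz": 0, "grip": 1}, {"dx": -0.11, "dy": -0.19, "dz": -0.1, "rx": 0, "ry": 0, "rz": 0, "grip": 1}, {"dx": -0.17, "dy": -0.3, "dz": -0.1, "rx": 0, "ry": 0, "rz": 0, "grip": 1}, {"dx": -0.23, "dy": -0.41, "dz": -0.1, "rx": 0, "ry": 0, "rz": 0, "grip": 1}, {"dx": -0.29, "dy": -0.52, "dz": -0.1, "rx": 0, "ry": 0, "rz": 0, "grip": 1}, {"dx": -0.35, "dy": -0.63, "dz": -0.08, "rx": 0, "ry": 0, "rz": 0, "grip": 1}, {"dx": -0.403, "dy": -0.704, "dz": -0.05, "rx": 0, "ry": 0, "rz": 0, "grip": 1}, {"dx": -0.403, "dy": -0.704, "dz": -0.05, "rx": 0, "ry": 0, "rz": 0, "grip": 1}]}}

```text
t: 10.9
ee_pos: [605.5, -292.0, 173.9]
tcp_rot: [-0.001, 0.001, 1.0, -0.0]
wrist_force: [-0.7, -0.1, -0.8]
width: 85.5
```

Emit:
{"name": "jog_arm", "arguments": {"targets": [{"dx": 0, "dy": 0, "dz": 0, "rx": 0, "ry": 0, "rz": 0, "grip": 1}, {"dx": 0, "dy": 0, "dz": 0, "rx": 0, "ry": 0, "rz": 0, "grip": 1}, {"dx": 0, "dy": 0, "dz": 0, "rx": 0, "ry": 0, "rz": 0, "grip": 1}, {"dx": 0, "dy": 0, "dz": 0, "rx": 0, "ry": 0, "rz": 0, "grip": 1}, {"dx": 0, "dy": 0, "dz": 0, "rx": 0, "ry": 0, "rz": 0, "grip": 1}, {"dx": 0, "dy": 0, "dz": 0, "rx": 0, "ry": 0, "rz": 0, "grip": 1}, {"dx": 0, "dy": 0, "dz": 0, "rx": 0, "ry": 0, "rz": 0, "grip": 1}, {"dx": 0, "dy": 0, "dz": 0, "rx": 0, "ry": 0, "rz": 0, "grip": 1}]}}

```text
t: 11.9
ee_pos: [606.1, -288.7, 176.0]
tcp_rot: [0.0, -0.002, 1.0, 0.0]
wrist_force: [-0.5, -0.3, 0.2]
width: 85.6
```

Run:
```python
from h import *
np.set_printoptions(precision=4,suppress=True)
o=env.get_obs();
print(o["t"],o["ee_pos"],o["tcp_rot"],o["joint_pos"])
im=imaging.camera("wrist"); cv2.imwrite("pics/wrist9.png",im)
np.savez("w9.npz",p=o["ee_pos"],q=o["tcp_rot"])
cv2.imwrite("pics/z9.png",cv2.resize(im[160:260,230:330],None,fx=5,fy=5))
```

```text
11.9 [ 606.1193 -288.7458  176.0386] [ 0.     -0.0017  1.      0.0001] [ 0.5952  0.8396 -0.4345  1.4569  0.4004  0.9335  1.6221]
```

View pics/wrist9.png

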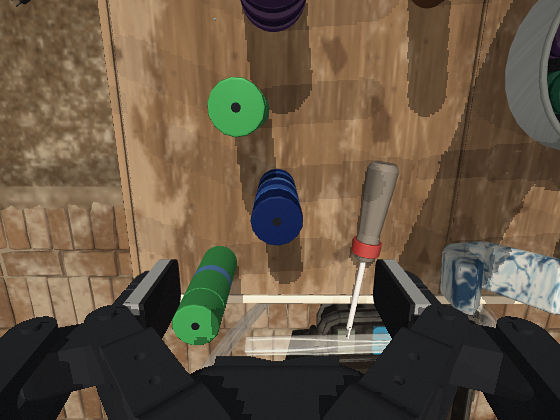

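View pics/z9.png

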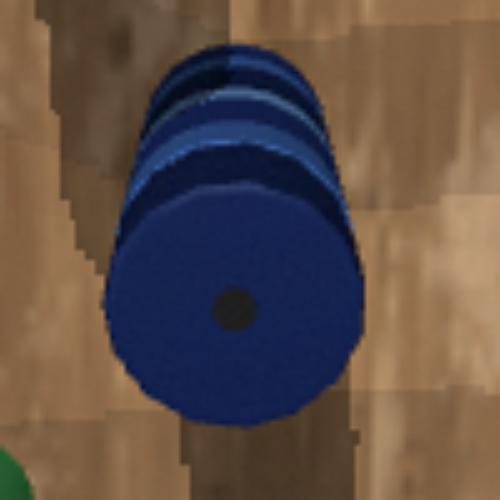

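Run:
```python
from h import *
np.set_printoptions(precision=4,suppress=True)
f=np.load("w9.npz"); W=wristP(f["p"],f["q"]); b=onplane(W,(277.1,221.8),110); print(b)
o=env.get_obs(); plan([b[0],b[1],70],0,o); print(o["ee_pos"])
f=np.load("w8.npz"); W=wristP(f["p"],f["q"]); print("placed",onplane(W,(278.5,235.5),116), "rings", [onplane(W,p,56) for p in [(228,240.5),(331,233.5),(333,287),(235,293)]])
```

```text
[ 607.1046 -289.0188]
d [-0.0026 -0.0007  0.265 ] r [ 0.0001 -0.0001  0.0021]
[ 606.0793 -288.754   175.9952]
placed [444.5407  -7.2566] rings [array([471.8502, -47.0364]), array([465.6416,  34.7742]), array([512.9914,  38.7473]), array([518.8741, -42.9372])]
```

Emit:
{"name": "jog_arm", "arguments": {"targets": [{"dx": -0.002, "dy": 0, "dz": 0.07, "rx": 0, "ry": 0, "rz": 0, "grip": 1}, {"dx": -0.002, "dy": 0, "dz": 0.14, "rx": 0, "ry": 0, "rz": 0, "grip": 1}, {"dx": -0.002, "dy": 0, "dz": 0.21, "rx": 0, "ry": 0, "rz": 0, "grip": 1}, {"dx": -0.002, "dy": 0, "dz": 0.265, "rx": 0, "ry": 0, "rz": 0, "grip": 1}, {"dx": -0.002, "dy": 0, "dz": 0.265, "rx": 0, "ry": 0, "rz": 0, "grip": 0.8}, {"dx": -0.002, "dy": 0, "dz": 0.265, "rx": 0, "ry": 0, "rz": 0, "grip": 0.6}, {"dx": -0.002, "dy": 0, "dz": 0.265, "rx": 0, "ry": 0, "rz": 0, "grip": 0.5}, {"dx": -0.002, "dy": 0, "dz": 0.265, "rx": 0, "ry": 0, "rz": 0, "grip": 0.3}]}}

```text
t: 12.95
ee_pos: [607.9, -289.0, 71.5]
tcp_rot: [0.001, -0.002, 1.0, -0.0]
wrist_force: [-0.0, 0.2, 4.6]
width: 34.7
```

Emit:
{"name": "jog_arm", "arguments": {"targets": [{"dx": 0, "dy": 0, "dz": 0, "rx": 0, "ry": 0, "rz": 0, "grip": 0}, {"dx": 0, "dy": 0, "dz": 0, "rx": 0, "ry": 0, "rz": 0, "grip": 0}, {"dx": 0, "dy": 0, "dz": 0, "rx": 0, "ry": 0, "rz": 0, "grip": 0}, {"dx": 0, "dy": 0, "dz": 0, "rx": 0, "ry": 0, "rz": 0, "grip": 0}, {"dx": 0, "dy": 0, "dz": -0.06, "rx": 0, "ry": 0, "rz": 0, "grip": 0}, {"dx": 0, "dy": 0, "dz": -0.15, "rx": 0, "ry": 0, "rz": 0, "grip": 0}, {"dx": 0, "dy": 0, "dz": -0.24, "rx": 0, "ry": 0, "rz": 0, "grip": 0}, {"dx": 0, "dy": 0, "dz": -0.36, "rx": 0, "ry": 0, "rz": 0, "grip": 0}]}}

```text
t: 13.95
ee_pos: [605.6, -288.6, 213.9]
tcp_rot: [-0.002, -0.002, 1.0, 0.001]
wrist_force: [0.7, -0.9, -0.5]
width: 34.9
```

Run:
```python
from h import *
np.set_printoptions(precision=4,suppress=True)
o=env.get_obs();
print(o["t"],o["ee_pos"],o["tcp_rot"],o["width"],o["wrist_force"])
im=imaging.camera("wrist"); cv2.imwrite("pics/wrist10.png",im)
plan([538.3,-1.5,215],0,o)
```

```text
13.95 [ 605.5728 -288.5705  213.9409] [-0.0016 -0.0018  1.      0.0005] 34.87482750564731 [ 0.68   -0.8721 -0.4787]
d [ 0.1657  0.7183 -0.0014] r [ 0.0006 -0.0021  0.0023]
```

View pics/wrist10.png

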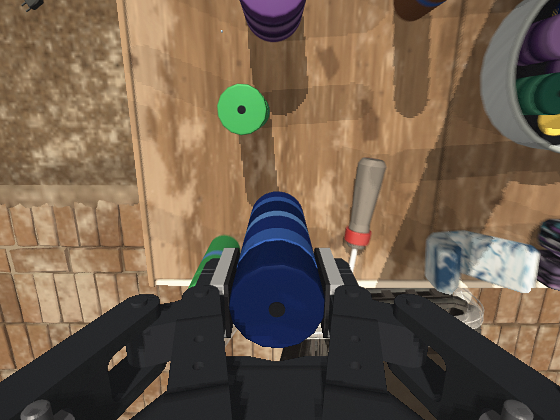

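Emit:
{"name": "jog_arm", "arguments": {"targets": [{"dx": 0.02, "dy": 0.08, "dz": 0, "rx": 0, "ry": 0, "rz": 0, "grip": 0}, {"dx": 0.045, "dy": 0.19, "dz": 0, "rx": 0, "ry": 0, "rz": 0, "grip": 0}, {"dx": 0.07, "dy": 0.3, "dz": 0, "rx": 0, "ry": 0, "rz": 0, "grip": 0}, {"dx": 0.095, "dy": 0.41, "dz": 0, "rx": 0, "ry": 0, "rz": 0, "grip": 0}, {"dx": 0.12, "dy": 0.52, "dz": 0, "rx": 0, "ry": 0, "rz": 0, "grip": 0}, {"dx": 0.145, "dy": 0.62, "dz": 0, "rx": 0, "ry": 0, "rz": 0, "grip": 0}, {"dx": 0.165, "dy": 0.69, "dz": 0, "rx": 0, "ry": 0, "rz": 0, "grip": 0}, {"dx": 0.168, "dy": 0.718, "dz": 0, "rx": 0, "ry": 0, "rz": 0, "grip": 0}]}}

```text
t: 15.0
ee_pos: [538.1, 0.1, 214.1]
tcp_rot: [-0.0, -0.003, 1.0, 0.0]
wrist_force: [-0.1, -0.5, -0.8]
width: 35.0
```

Emit:
{"name": "jog_arm", "arguments": {"targets": [{"dx": 0, "dy": 0, "dz": 0, "rx": 0, "ry": 0, "rz": 0, "grip": 0}, {"dx": 0, "dy": 0, "dz": 0, "rx": 0, "ry": 0, "rz": 0, "grip": 0}, {"dx": 0, "dy": 0, "dz": 0, "rx": 0, "ry": 0, "rz": 0, "grip": 0}, {"dx": 0, "dy": 0, "dz": 0, "rx": 0, "ry": 0, "rz": 0, "grip": 0}, {"dx": 0, "dy": 0, "dz": 0, "rx": 0, "ry": 0, "rz": 0, "grip": 0}, {"dx": 0, "dy": 0, "dz": 0, "rx": 0, "ry": 0, "rz": 0, "grip": 0}, {"dx": 0, "dy": 0, "dz": 0, "rx": 0, "ry": 0, "rz": 0, "grip": 0}, {"dx": 0, "dy": 0, "dz": 0, "rx": 0, "ry": 0, "rz": 0, "grip": 0}]}}

```text
t: 16.0
ee_pos: [538.8, -1.7, 214.1]
tcp_rot: [0.0, -0.002, 1.0, 0.0]
wrist_force: [-0.2, 0.7, -2.2]
width: 35.0
```

Run:
```python
from h import *
np.set_printoptions(precision=4,suppress=True)
o=env.get_obs();
print(o["t"],o["ee_pos"],o["tcp_rot"],o["width"],o["wrist_force"])
plan([538.7,-1.4,77.5],0,o)
for n in ("wrist","scene","side"): cv2.imwrite(f"pics/{n}11.png",imaging.camera(n))
s=cv2.imread("pics/scene11.png")[130:250,160:290];d=cv2.imread("pics/side11.png")[190:310,250:380]
cv2.imwrite("pics/z11.png",np.hstack([cv2.resize(s,None,fx=3,fy=3),cv2.resize(d,None,fx=3,fy=3)]))
```

```text
16.0 [538.7519  -1.7404 214.082 ] [ 0.     -0.0017  1.      0.    ] 35.02129306005027 [-0.1576  0.7492 -2.2079]
d [0.0001 0.0008 0.3415] r [0.     0.     0.0022]
```

View pics/wrist11.png

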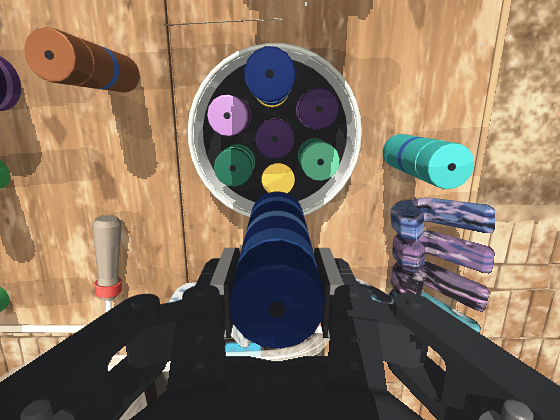

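View pics/z11.png

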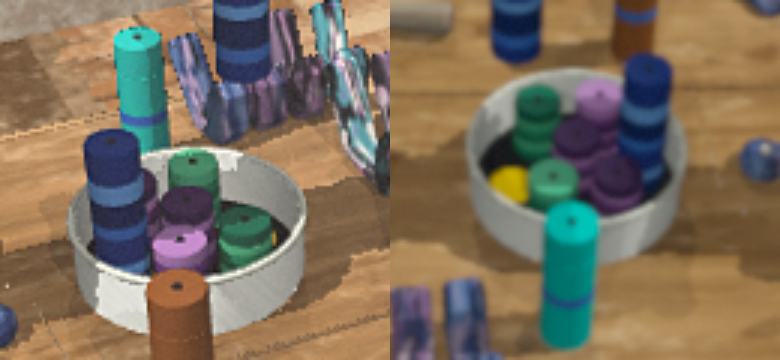

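Run:
```python
from h import *
im=cv2.imread("pics/wrist11.png"); cv2.imwrite("pics/z12.png",cv2.resize(im[30:220,180:370],None,fx=4,fy=4,interpolation=cv2.INTER_CUBIC)[:600])
W=wristP([538.75,-1.74,214.1],[0,-.0017,1,0])
h=cv2.cvtColor(im,cv2.COLOR_BGR2HSV); m=cv2.inRange(h,(18,120,90),(34,255,255))
cs,_=cv2.findContours(m,cv2.RETR_EXTERNAL,cv2.CHAIN_APPROX_NONE)
for c in cs:
    if cv2.contourArea(c)>20: print(cv2.contourArea(c),cv2.boundingRect(c),onplane(W,cv2.fitEllipse(c)[0],6))
for n,x,y in [("b1base",444.3,-7.4),("s2",538.5,-1.4),("s1",444.1,-7.5)]:
    for dx in(-18,0,18):
        p=W@[x+dx,y,6,1]; print(n,dx,p[:2]/p[2])
```

```text
767.0 (261, 163, 34, 30) [537.34  -1.16]
21.0 (257, 98, 30, 9) [422.96 -10.36]
b1base -18 [271.86  68.08]
b1base 0 [271.88  87.28]
b1base 18 [271.89 105.92]
s2 -18 [277.51 162.61]
s2 0 [277.45 179.11]
s2 18 [277.38 195.16]
s1 -18 [271.76  67.86]
s1 0 [271.78  87.07]
s1 18 [271.79 105.72]
```

View pics/z12.png

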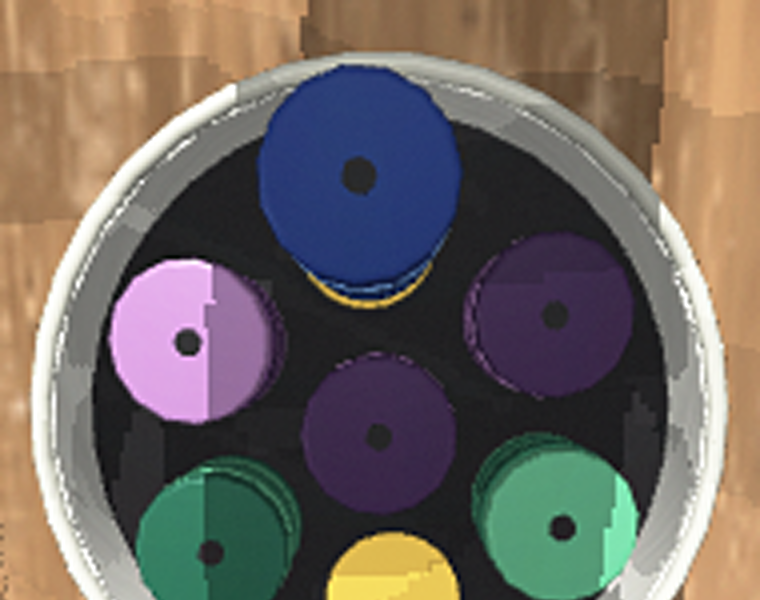

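Emit:
{"name": "jog_arm", "arguments": {"targets": [{"dx": -0.001, "dy": 0.001, "dz": 0.06, "rx": 0, "ry": 0, "rz": 0, "grip": 0}, {"dx": -0.001, "dy": 0.001, "dz": 0.12, "rx": 0, "ry": 0, "rz": 0, "grip": 0}, {"dx": -0.001, "dy": 0.001, "dz": 0.18, "rx": 0, "ry": 0, "rz": 0, "grip": 0}, {"dx": -0.001, "dy": 0.001, "dz": 0.22, "rx": 0, "ry": 0, "rz": 0, "grip": 0}, {"dx": -0.001, "dy": 0.001, "dz": 0.25, "rx": 0, "ry": 0, "rz": 0, "grip": 0}, {"dx": -0.001, "dy": 0.001, "dz": 0.27, "rx": 0, "ry": 0, "rz": 0, "grip": 0}, {"dx": -0.001, "dy": 0.001, "dz": 0.27, "rx": 0, "ry": 0, "rz": 0, "grip": 0}, {"dx": -0.001, "dy": 0.001, "dz": 0.27, "rx": 0, "ry": 0, "rz": 0, "grip": 0}]}}

```text
t: 17.15
ee_pos: [539.6, -1.3, 106.6]
tcp_rot: [0.001, -0.002, 1.0, 0.0]
wrist_force: [-0.2, -0.6, -0.9]
width: 34.8
```

Run:
```python
from h import *
np.set_printoptions(precision=4,suppress=True)
o=env.get_obs();
print(o["t"],o["ee_pos"],o["tcp_rot"],o["width"],o["wrist_force"])
plan([539.2,-1.4,77.3],0,o)
for n in ("wrist","scene","side"): cv2.imwrite(f"pics/{n}13.png",imaging.camera(n))
s=cv2.imread("pics/scene13.png")[130:250,160:290];d=cv2.imread("pics/side13.png")[190:310,250:380]
cv2.imwrite("pics/z13.png",np.hstack([cv2.resize(s,None,fx=3,fy=3),cv2.resize(d,None,fx=3,fy=3)]))
```

```text
17.15 [539.6193  -1.2999 106.5734] [ 0.0006 -0.0016  1.      0.0001] 34.7794898335186 [-0.2083 -0.5676 -0.8759]
d [ 0.0011 -0.0003  0.0732] r [0.0001 0.0007 0.0021]
```

View pics/wrist13.png

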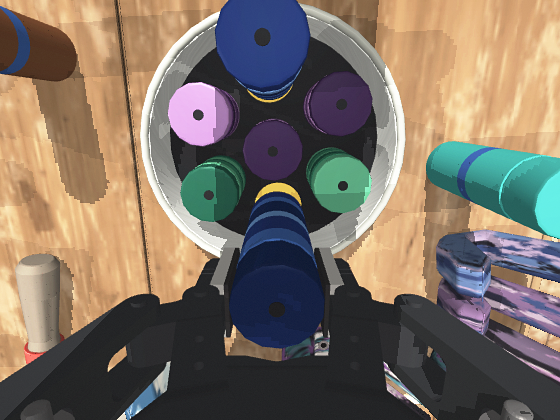

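View pics/z13.png

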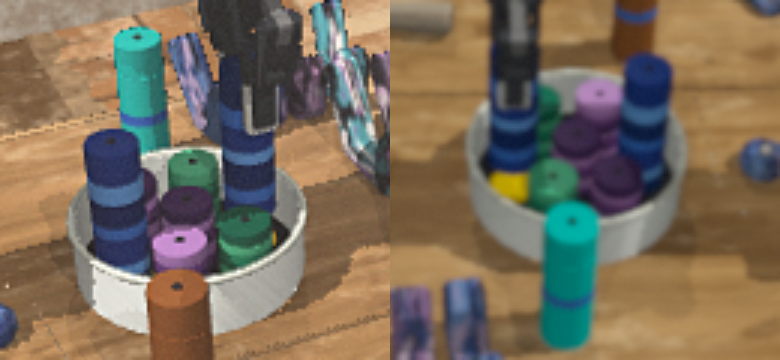

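Emit:
{"name": "jog_arm", "arguments": {"targets": [{"dx": 0.001, "dy": 0, "dz": 0.03, "rx": 0, "ry": 0, "rz": 0, "grip": 0}, {"dx": 0.001, "dy": 0, "dz": 0.05, "rx": 0, "ry": 0, "rz": 0, "grip": 0}, {"dx": 0.001, "dy": 0, "dz": 0.06, "rx": 0, "ry": 0, "rz": 0, "grip": 0}, {"dx": 0.001, "dy": 0, "dz": 0.066, "rx": 0, "ry": 0, "rz": 0, "grip": 0}, {"dx": 0.001, "dy": 0, "dz": 0.07, "rx": 0, "ry": 0, "rz": 0, "grip": 0}, {"dx": 0.001, "dy": 0, "dz": 0.073, "rx": 0, "ry": 0, "rz": 0, "grip": 0}, {"dx": 0.001, "dy": 0, "dz": 0.073, "rx": 0, "ry": 0, "rz": 0, "grip": 0}, {"dx": 0.001, "dy": 0, "dz": 0.073, "rx": 0, "ry": 0, "rz": 0, "grip": 0}]}}

```text
t: 18.3
ee_pos: [538.9, -1.3, 77.4]
tcp_rot: [0.0, -0.002, 1.0, 0.0]
wrist_force: [-1.5, 0.2, 6.9]
width: 35.0
```

Run:
```python
from h import *
np.set_printoptions(precision=4,suppress=True)
o=env.get_obs();
print(o["t"],o["ee_pos"],o["tcp_rot"],o["width"],o["wrist_force"])
for n in ("wrist",): cv2.imwrite(f"pics/{n}14.png",imaging.camera(n))
```

```text
18.3 [538.9364  -1.3045  77.4098] [ 0.0003 -0.0017  1.      0.    ] 34.992158496772845 [-1.4571  0.1793  6.9121]
```

View pics/wrist14.png

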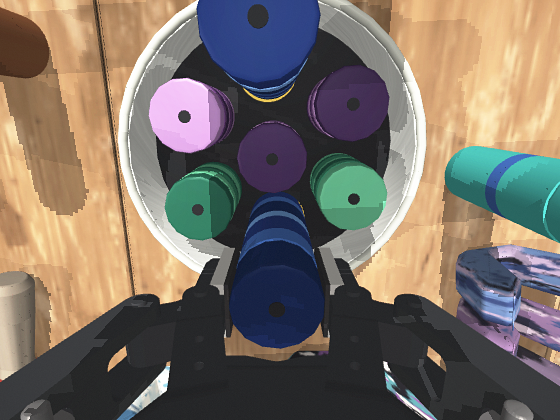

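Emit:
{"name": "jog_arm", "arguments": {"targets": [{"dx": 0, "dy": 0, "dz": 0, "rx": 0, "ry": 0, "rz": 0, "grip": 0.44}, {"dx": 0, "dy": 0, "dz": 0, "rx": 0, "ry": 0, "rz": 0, "grip": 0.5}, {"dx": 0, "dy": 0, "dz": 0, "rx": 0, "ry": 0, "rz": 0, "grip": 0.6}, {"dx": 0, "dy": 0, "dz": 0, "rx": 0, "ry": 0, "rz": 0, "grip": 0.8}, {"dx": 0, "dy": 0, "dz": 0, "rx": 0, "ry": 0, "rz": 0, "grip": 0.9}, {"dx": 0, "dy": 0, "dz": -0.05, "rx": 0, "ry": 0, "rz": 0, "grip": 0.9}, {"dx": 0, "dy": 0, "dz": -0.12, "rx": 0, "ry": 0, "rz": 0, "grip": 0.9}, {"dx": 0, "dy": 0, "dz": -0.2, "rx": 0, "ry": 0, "rz": 0, "grip": 1}]}}

```text
t: 19.35
ee_pos: [538.3, -1.4, 157.4]
tcp_rot: [-0.001, -0.002, 1.0, -0.0]
wrist_force: [0.3, 0.2, 0.5]
width: 85.3
```

Emit:
{"name": "jog_arm", "arguments": {"targets": [{"dx": 0, "dy": 0, "dz": -0.12, "rx": 0, "ry": 0, "rz": 0, "grip": 1}, {"dx": 0, "dy": 0, "dz": -0.24, "rx": 0, "ry": 0, "rz": 0, "grip": 1}, {"dx": 0, "dy": 0, "dz": -0.34, "rx": 0, "ry": 0, "rz": 0, "grip": 1}, {"dx": -0.05, "dy": 0, "dz": -0.35, "rx": 0, "ry": 0, "rz": 0, "grip": 1}, {"dx": -0.05, "dy": 0, "dz": -0.35, "rx": 0, "ry": 0, "rz": 0, "grip": 1}, {"dx": -0.05, "dy": 0, "dz": -0.35, "rx": 0, "ry": 0, "rz": 0, "grip": 1}, {"dx": -0.05, "dy": 0, "dz": -0.35, "rx": 0, "ry": 0, "rz": 0, "grip": 1}, {"dx": -0.05, "dy": 0, "dz": -0.35, "rx": 0, "ry": 0, "rz": 0, "grip": 1}]}}

```text
t: 20.35
ee_pos: [558.2, -1.3, 296.5]
tcp_rot: [-0.001, -0.002, 1.0, -0.0]
wrist_force: [0.3, 0.7, -0.1]
width: 85.4
```

Run:
```python
from h import *
np.set_printoptions(precision=4,suppress=True)
o=env.get_obs();
print(o["t"],o["ee_pos"],o["tcp_rot"],o["width"],o["wrist_force"])
np.savez("w15.npz",p=o["ee_pos"],q=o["tcp_rot"])
for n in ("wrist","scene","side"): cv2.imwrite(f"pics/{n}15.png",imaging.camera(n))
s=cv2.imread("pics/scene15.png")[130:250,160:290];d=cv2.imread("pics/side15.png")[190:310,250:380]
cv2.imwrite("pics/z15.png",np.hstack([cv2.resize(s,None,fx=3,fy=3),cv2.resize(d,None,fx=3,fy=3)]))
im=cv2.imread("pics/wrist15.png"); cv2.imwrite("pics/z15b.png",cv2.resize(im[50:230,190:380],None,fx=3.3,fy=3.3,interpolation=cv2.INTER_CUBIC))
```

```text
20.35 [558.1882  -1.3145 296.4591] [-0.0006 -0.0018  1.     -0.    ] 85.4448816065234 [ 0.2982  0.726  -0.1153]
```

View pics/wrist15.png

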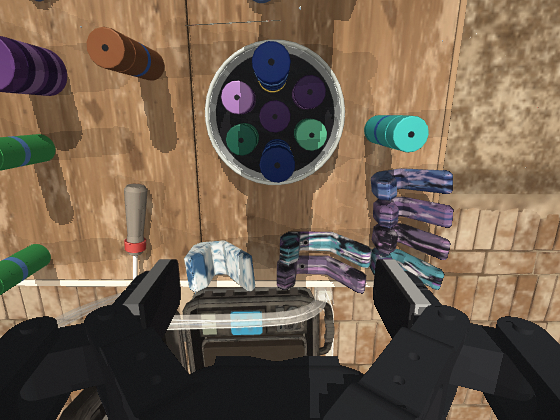

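View pics/z15.png

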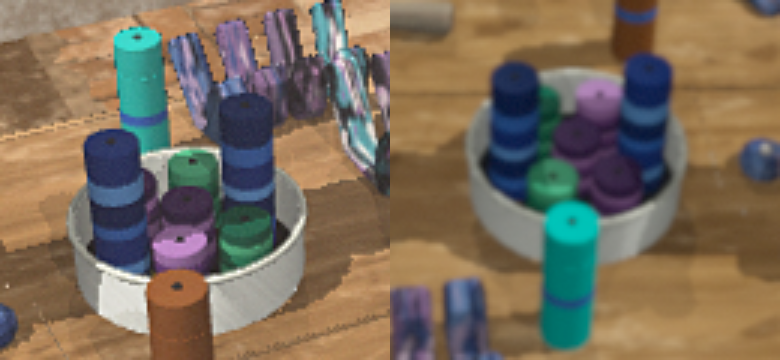

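View pics/z15b.png

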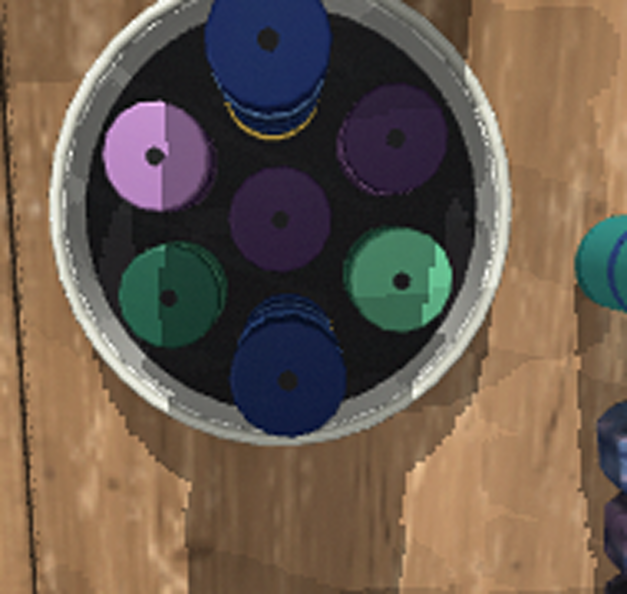

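Run:
```python
from h import *
f=np.load("w15.npz"); W=wristP(f["p"],f["q"])
q=lambda x,y:(190+x/3.3,50+y/3.3)
a=onplane(W,q(268,40),116);b=onplane(W,q(288,380.5),116);print(a,b,a-b)
R=np.array([onplane(W,q(*p),56) for p in [(155,156),(396,138),(402,281),(168,298),(279,220)]]); print(R,R.mean(0),(a+b)/2)
S=lambda x,y:(160+x/3,130+y/3); D=lambda x,y:(250+(x-390)/3,190+y/3)
print(tri(S(111,137),D(647,67)),tri(S(246,102),D(515,73)))
```

```text
[443.9   -7.23] [538.4   -1.32] [-94.5   -5.91]
[[471.72 -46.3 ]
 [465.71  34.78]
 [512.69  38.34]
 [518.77 -43.16]
 [492.38  -4.45]] [492.25  -4.16] [491.15  -4.27]
(array([443.07,  -6.61, 117.72]), [np.float64(0.18686436110898447), np.float64(0.17961167999295724)]) (array([536.82,  -3.06, 117.87]), [np.float64(0.0909104771810718), np.float64(0.09102499147887406)])
```

Run:
```python
from rig import env
print(env.hand_in())
```

```text
the job is handed in; nothing more can be done
None
```

Both blue bars now stand upright in the tin, one on each yellow disc, and the job was handed in at about 20.5 s of the 56 s allowed. The gripper was open and well clear above them. The thick violet bar and the look-alikes were left alone.

- **Placing:** Each bar was gripped near its top and lowered until light contact. The wrist force read 2.9 N for the first bar and 6.9 N for the second.
- **Upright:** In the last pictures both bars stand straight, with tops measured at about 118 mm. The text gives 116 mm for a bar on its disc.
- **Centring:** The wrist camera put the bar tops at (443.9, -7.2) and (538.4, -1.3), 94.7 mm apart, where the discs are 94 mm apart. The first bar sits about 1.5 mm off its disc's centre, and a thin yellow edge shows beside it. On the second bar no yellow shows.
- **Checks that disagreed:** The scene and side cameras put the bars about 1 mm (first) and 2.4 mm (second) away from the wrist camera's positions, close to the stated 2 mm calibration error. My two-view measurement of disc height came out at 13 and 21 mm, because one disc was partly hidden. I used the stated 6 mm instead, and the contact height on setting each bar down agreed with it.

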